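Rack the painted figurines for drying, in reverse order

TASK

Move the four painted clay figurines from the light wooden painting rack into the blue drying rack, one upright in each compartment, so that the row runs in the reverse order: seen from the robot, the figurine that started leftmost ends rightmost, and so on. The tiles left behind still show the starting order. The clay is fragile: never tip a figurine over or let it drop, and let go of them all at the end.

Things in the scene. Friction and masses are not known exactly. Their poses are not given: they have to be found in the camera images.
- penguin_center (a point): Centre, half-way up, of the fired-clay figurine of a penguin, black with a white belly spot and orange beak: 90 mm tall, round foot 46 mm across, round body 38 mm across from 18 mm below to 10 mm above this point (grip there, from any side). About 0.16 kg, upright, z up. The point is 45 mm above the underside. It starts on the black tile.
- rabbit_center (a point): Centre, half-way up, of the fired-clay figurine of a rabbit, white with two upright ears: 90 mm tall, round foot 46 mm across, round body 36 mm across from 18 mm below to 10 mm above this point (grip there, from any side). About 0.16 kg, upright, z up. The point is 45 mm above the underside. It starts on the white tile.
- fox_center (a point): Centre, half-way up, of the fired-clay figurine of a fox, orange with pointed ears and a white snout: 90 mm tall, round foot 46 mm across, round body 37 mm across from 18 mm below to 10 mm above this point (grip there, from any side). About 0.16 kg, upright, z up. The point is 45 mm above the underside. It starts on the orange tile.
- frog_center (a point): Centre, half-way up, of the fired-clay figurine of a frog, green with two bulging yellow eyes: 90 mm tall, round foot 46 mm across, round body 39 mm across from 18 mm below to 10 mm above this point (grip there, from any side). About 0.16 kg, upright, z up. The point is 45 mm above the underside. It starts on the green tile.
- tile_penguin: Black square glazed tile, 62 x 62 x 4 mm, fixed on the floor of one compartment of the painting rack; the penguin starts on it. Origin at the centre of its underside, z up. The four tiles lie in a different order each time, and stay to show the starting order.
- tile_rabbit: White square glazed tile, 62 x 62 x 4 mm, fixed on the floor of one compartment of the painting rack; the rabbit starts on it. Origin at the centre of its underside, z up. The four tiles lie in a different order each time, and stay to show the starting order.
- tile_fox: Orange square glazed tile, 62 x 62 x 4 mm, fixed on the floor of one compartment of the painting rack; the fox starts on it. Origin at the centre of its underside, z up. The four tiles lie in a different order each time, and stay to show the starting order.
- tile_frog: Green square glazed tile, 62 x 62 x 4 mm, fixed on the floor of one compartment of the painting rack; the frog starts on it. Origin at the centre of its underside, z up. The four tiles lie in a different order each time, and stay to show the starting order.
- paint_rack: Painting rack, light wood, holds the tiles; may be the nearer or the farther rack: tray 84 (x) by 326 (y) by 22 mm high, walls and dividers 5 mm thick and equally high, floor 5 mm thick; 4 compartments, 74 by 75 mm, centred at y = +120, +40, -40, -120 mm in its frame. Fixed. Origin: centre of underside, z up, +y end is left as seen from the robot (yaw within 0.12 rad).
- dry_rack: Drying rack, blue, empty at first; 36 mm high paint pots stand past the racks' ends, a brush lies between: tray 84 (x) by 326 (y) by 22 mm high, walls and dividers 5 mm thick and equally high, floor 5 mm thick; 4 compartments, 74 by 75 mm, centred at y = +120, +40, -40, -120 mm in its frame. Fixed. Origin: centre of underside, z up, +y end is left as seen from the robot (yaw within 0.12 rad).
Not all that is in view belongs to the job. Leave any purple look-alike of the part that bears frog_center alone.

How it is judged:
At the end, for the whole second after the job is handed in: Each figurine stands upright (tilt under 0.1 rad) and at rest on the floor of the drying rack's compartment whose place from the right equals the place from the left of its tile in the painting rack, centre within 18 mm of the compartment's centre along both rack axes (((y of tile_penguin in the frame of paint_rack between 0.1 and 0.14 m and y of penguin_center in the frame of dry_rack between -0.138 and -0.102 m) or (y of tile_penguin in the frame of paint_rack between 0.02 and 0.06 m and y of penguin_center in the frame of dry_rack between -0.058 and -0.022 m) or (y of tile_penguin in the frame of paint_rack between -0.06 and -0.02 m and y of penguin_center in the frame of dry_rack between 0.022 and 0.058 m) or (y of tile_penguin in the frame of paint_rack between -0.14 and -0.1 m and y of penguin_center in the frame of dry_rack between 0.102 and 0.138 m)) and x of penguin_center in the frame of dry_rack between -0.018 and 0.018 m and z of penguin_center in the frame of dry_rack between 0.042 and 0.056 m and angle between each of penguin_center, rabbit_center, fox_center, frog_center's own z axis and vertical below 0.1 rad and linear speed of each of penguin, rabbit, fox, frog below 0.02 m/s and angular speed of each of penguin, rabbit, fox, frog below 0.2 rad/s and ((y of tile_rabbit in the frame of paint_rack between 0.1 and 0.14 m and y of rabbit_center in the frame of dry_rack between -0.138 and -0.102 m) or (y of tile_rabbit in the frame of paint_rack between 0.02 and 0.06 m and y of rabbit_center in the frame of dry_rack between -0.058 and -0.022 m) or (y of tile_rabbit in the frame of paint_rack between -0.06 and -0.02 m and y of rabbit_center in the frame of dry_rack between 0.022 and 0.058 m) or (y of tile_rabbit in the frame of paint_rack between -0.14 and -0.1 m and y of rabbit_center in the frame of dry_rack between 0.102 and 0.138 m)) and x of rabbit_center in the frame of dry_rack between -0.018 and 0.018 m and z of rabbit_center in the frame of dry_rack between 0.042 and 0.056 m and ((y of tile_fox in the frame of paint_rack between 0.1 and 0.14 m and y of fox_center in the frame of dry_rack between -0.138 and -0.102 m) or (y of tile_fox in the frame of paint_rack between 0.02 and 0.06 m and y of fox_center in the frame of dry_rack between -0.058 and -0.022 m) or (y of tile_fox in the frame of paint_rack between -0.06 and -0.02 m and y of fox_center in the frame of dry_rack between 0.022 and 0.058 m) or (y of tile_fox in the frame of paint_rack between -0.14 and -0.1 m and y of fox_center in the frame of dry_rack between 0.102 and 0.138 m)) and x of fox_center in the frame of dry_rack between -0.018 and 0.018 m and z of fox_center in the frame of dry_rack between 0.042 and 0.056 m and ((y of tile_frog in the frame of paint_rack between 0.1 and 0.14 m and y of frog_center in the frame of dry_rack between -0.138 and -0.102 m) or (y of tile_frog in the frame of paint_rack between 0.02 and 0.06 m and y of frog_center in the frame of dry_rack between -0.058 and -0.022 m) or (y of tile_frog in the frame of paint_rack between -0.06 and -0.02 m and y of frog_center in the frame of dry_rack between 0.022 and 0.058 m) or (y of tile_frog in the frame of paint_rack between -0.14 and -0.1 m and y of frog_center in the frame of dry_rack between 0.102 and 0.138 m)) and x of frog_center in the frame of dry_rack between -0.018 and 0.018 m and z of frog_center in the frame of dry_rack between 0.042 and 0.056 m); the robot touches nothing.
It fails at once if a figurine is tipped over (beyond 0.8 rad) (angle between any of penguin_center, rabbit_center, fox_center, frog_center's own z axis and vertical above 0.8 rad).
It fails at once if a figurine is dropped: falls, out of the fingers, faster than 0.7 m/s (about 25 mm) ((contact force between the fingers and penguin below 0.05 N and linear speed of penguin above 0.7 m/s) or (contact force between the fingers and rabbit below 0.05 N and linear speed of rabbit above 0.7 m/s) or (contact force between the fingers and fox below 0.05 N and linear speed of fox above 0.7 m/s) or (contact force between the fingers and frog below 0.05 N and linear speed of frog above 0.7 m/s)).
It also fails if it takes over 96 s, if anything falls off the work surface, if the arm or the gripper's body presses on something with over 40 N, if the wrist force passes 120 N, or if a joint passes its speed limit or range.

ROBOT

A 6-joint arm with a two-finger parallel gripper is mounted at the origin on the work surface. World frame = base frame: x ahead of the robot, y to its left, z up, the work surface at z = 0. Lengths are in m, angles in rad, forces in N, time in s.
With the tool pointing down it reaches from about 0.225 to 0.875 m from the base axis. Payload 3.4 kg.
Tool frame: the origin (TCP) lies between the finger pads; the fingertips stand 25 mm ahead of it and the grasp point (between the pads) lies 6 mm ahead of it; z points along the fingers, y is the line along which they close (so a half turn about z gives the same grasp; the last joint's range is limited). The gripper opens to 85 mm and grips with 20 to 120 N. Pads are 22 mm wide; open, the fingers measure 114 mm over their backs; the gripper's body (76 mm by 85 mm) begins 54 mm behind the grasp point. The pads swing forward as they close: fully open they stand 13 mm farther back than shut.
Start: joints at [-1.373, 0.276, 1.505, -0, 1.361, -0.121], TCP at [0.18, -0.546, 0.256] pointing down, gripper open.
Joint ranges: [-2.89, 2.89], [-0.75, 2.08], [0.22, 2.7], [-1.18, 4.32], [0.11, 2.71], [-2.7, 2.7]. Speed limits (rad/s): [2.57, 2.57, 3.14, 3.14, 3.14, 3.14].

INTERFACE

Orientations are given as a rotation vector (axis times angle).
In Python, from rig import * gives the robot as it stands.
- The arm moves only by the shell command python3 -m handwheel 'ROWS' [FORCE]. ROWS is JSON, a list of rows, each a list of 5 numbers: the shift along the tool's x, y, z in m, then the turn about the tool's z in degrees, then the finger opening in m, from 0 to 0.0854. In form: [[dx, dy, dz, spin, hand], ...]. A call has 1 to 10 rows; each row shifts and turns the commanded pose from where the row before left it, along the tool's axes as they then stand; what a row does not reach is not made up. A row lasts 1/8 s, in which the tool goes at most 62.5 mm and 10.7 degrees, less where a joint would pass 70% of its speed; a pose out of reach is approached as far as the arm can. A call is refused whole if a number of a shift passes 0.0625 or a number of a turn 10.7, either way. A call with a gripper value outside its range is refused whole. The fingers move at their own pace and stop on an object; FORCE is the grip in N (left out, the last holds). Time passes only in rows, so rows that do not move let the fingers close. It gives the time, the measured TCP pose, the force, the opening and the grip force at its end, in the units of the state.
- read_state(): the state, without advancing time (a new reading comes with each control period).
- get_image(name): name is "scene" or "top"; returns the picture (480x640x3 uint8, red, green, blue); there is no depth.
- camera_info(name): a dict with "fx", "fy", "cx", "cy" (pixels), "k1" (the pictures are not rectified: a ray, as slopes to the right and down, at radius r is drawn at 1 + k1 r^2 times it, then the intrinsics apply), "world_to_cam" (4x4, takes a point from world to camera coordinates). Camera axes: x right, y up, looking along -z (the intrinsics and any distortion apply to the point x, -y, -z); pixel columns grow to the right and rows downward; lengths in m; the calibration is good to about 2 mm. A picture is of the moment at which its call begins. camera_info takes no time and is no camera call.
- sign_off(): hands the job in; it is judged then, once.
The state is a dict: "t": time; "q": joint angles; "joint_vel": joint speeds; "tau": joint torques, N m; "tool_pos": TCP position; "ee_rot": TCP orientation; "force": force on the tool from outside, world axes, zero at the start; "moment": the same for the moment, N m; "grip_width": finger opening in m; "grasp_force": force on a finger pad.
Only numpy, scipy, OpenCV 4.12 (cv2) and the standard library are available. Lean on these libraries where they do the work, as an engineer would, in place of code of your own. Each camera call takes 0.05 s, during which the arm holds its last target. There are 200 camera calls.

## Working session

There is one attempt and no reset: what is moved stays moved. The work goes in short steps, Python scripts to look and compute and a shell command to move; the robot and the scene stay as the last step left them, time stands still between calls to the robot, and variables do not carry over. Pictures are saved under pics/ and viewed, at most 14 in all, crops included, and the job is handed in when it is done.

```bash
mkdir -p pics
python3 - <<'E'
from rig import *
import cv2
for n in("top","scene"):
    cv2.imwrite(f"pics/{n}0.png",get_image(n)[:,:,::-1]); print(camera_info(n))
print(read_state())
E
```

```text
{'fx': 484.14432840123476, 'fy': 484.14432840123476, 'cx': 312.9939415393069, 'cy': 242.0082556719083, 'k1': -0.0677127786439559, 'world_to_cam': array([[ 8.62033466e-04, -9.99723586e-01,  2.34948599e-02,
         5.25196652e-02],
       [ 9.97967134e-01,  2.35725134e-03,  6.36870663e-02,
        -5.97428905e-01],
       [-6.37248456e-02,  2.33921976e-02,  9.97693314e-01,
        -7.30045900e-01],
       [ 0.00000000e+00,  0.00000000e+00,  0.00000000e+00,
         1.00000000e+00]])}
{'fx': 569.4790990383916, 'fy': 569.4790990383916, 'cx': 318.4908311364535, 'cy': 240.50629660238357, 'k1': -0.14355332478805502, 'world_to_cam': array([[ 0.90511836,  0.42514941, -0.0029553 , -0.5885862 ],
       [-0.33858176,  0.72499016,  0.59979301,  0.11415184],
       [ 0.25714421, -0.54188306,  0.80014974, -1.12735639],
       [ 0.        ,  0.        ,  0.        ,  1.        ]])}
{'t': 0.1, 'q': array([-1.37299169e+00,  2.76568553e-01,  1.50599758e+00,  8.40265569e-06,
        1.36069614e+00, -1.20983740e-01]), 'joint_vel': array([ 0.00111548, -0.0023292 , -0.0023136 , -0.00132868, -0.00068742,
       -0.00034213]), 'tau': array([ 1.89854363e-03, -4.17698765e+01, -2.46404618e+01, -1.67028111e-04,
        5.73807542e-03,  9.84272077e-07]), 'tool_pos': array([ 0.18013779, -0.54561305,  0.25550875]), 'ee_rot': array([-3.10012152e+00, -4.98366325e-01,  8.77682237e-05]), 'force': array([ 0.27747304, -0.31994594, -0.47854316]), 'moment': array([ 0.06669756,  0.0216373 , -0.04901767]), 'grasp_force': 0.0, 'grip_width': 0.08549616146740427}
```

View pics/top0.png

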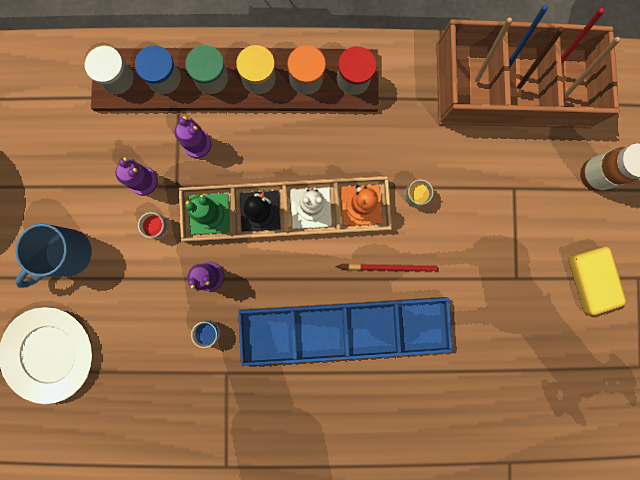

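View pics/scene0.png

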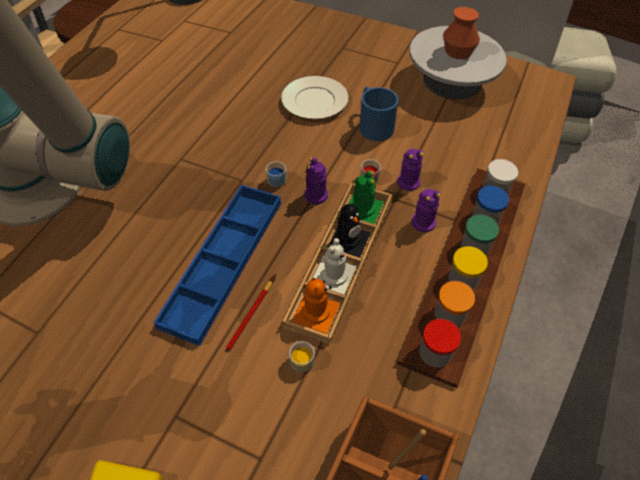

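Seen from the robot (left = image left), the paint rack is the farther one: frog (208,212), penguin (260,210), rabbit (311,205), fox (363,203). The blue rack is the nearer one, and the brush lies between them.

There are four frog-shaped figures in the top view: green at (208,212) and purple at (193,138), (136,176) and (206,277). Only the green one stands on the green tile and matches the description. I'll confirm it in an enlarged crop and locate the racks.

```bash
cat > h.py <<'E'
from rig import *
import cv2, numpy as np
from scipy.spatial.transform import Rotation as R
def ray(n,p,z):
    c=camera_info(n); K=np.array([[c['fx'],0,c['cx']],[0,c['fy'],c['cy']],[0,0,1.]])
    u=cv2.undistortPoints(np.array(p,float).reshape(-1,1,2),K,np.array([c['k1'],0,0,0,0]))[:,0]
    M=c['world_to_cam']; A=M[:3,:3].T; o=-A@M[:3,3]
    d=np.c_[u[:,0],-u[:,1],-np.ones(len(u))]@A.T
    return o+d*((z-o[2])/d[:,2])[:,None]
def proj(n,X):
    c=camera_info(n); M=c['world_to_cam']; P=np.atleast_2d(X)@M[:3,:3].T+M[:3,3]
    a=P[:,0]/-P[:,2]; b=-P[:,1]/-P[:,2]; s=1+c['k1']*(a*a+b*b)
    return np.c_[c['fx']*a*s+c['cx'],c['fy']*b*s+c['cy']]
E
python3 - <<'E'
from h import *
im=cv2.imread('pics/top0.png')
hsv=cv2.cvtColor(im,cv2.COLOR_BGR2HSV)
m=cv2.inRange(hsv,(100,110,40),(125,255,255)); m[:285]=0; m[:,:228]=0; m[380:]=0;m[:,470:]=0
m=cv2.morphologyEx(m,cv2.MORPH_CLOSE,np.ones((5,5)))
c=max(cv2.findContours(m,0,2)[0],key=cv2.contourArea)
W=ray('top',c[:,0],.022)[:,:2]
print('cam',ray('top',[[313,242]],.7))
r=cv2.minAreaRect((W*1000).astype(np.float32)); print('dry',r, cv2.boundingRect(c))
cv2.imwrite('pics/crop1.png',cv2.resize(im[170:250,170:400],None,fx=3.4,fy=3.4,interpolation=cv2.INTER_CUBIC))
E
```

```text
cam [[0.55381116 0.06946185 0.7       ]]
dry ((460.699462890625, 3.365386962890625), (84.0281753540039, 325.0877685546875), 3.4468867778778076) (239, 298, 214, 68)
```

View pics/crop1.png

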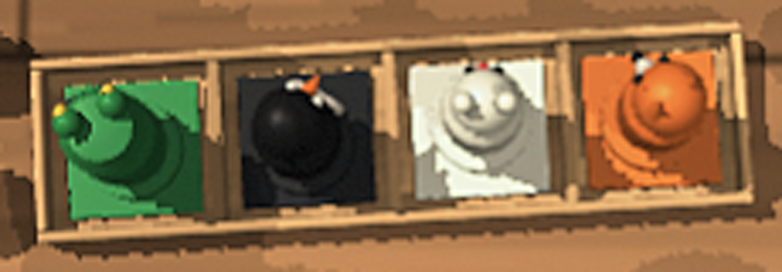

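The crop confirms the green frog with yellow eyes on the green tile; the order is green, black, white, orange. The rim corners in the crop are about (33,65), (741,25), (751,200) and (40,240). I'll overlay predicted foot circles to check for offsets.

Run:
```python
from h import *
P=np.array([(33,65),(741,25),(751,200),(40,240)])/3.4+170-.35
W=ray('top',P,.022)[:,:2]; r=cv2.minAreaRect((W*1000).astype(np.float32)); print(r)
c=W.mean(0); e=(W[0]+W[3]-W[1]-W[2]); e/=np.linalg.norm(e); print('paint',c,np.degrees(np.arctan2(-e[0],e[1])))
th=np.linspace(0,6.283,60)
def circ(n,im,q,rad,z,col,sc,off):
    X=np.c_[q[0]+rad*np.cos(th),q[1]+rad*np.sin(th),0*th+z]
    cv2.polylines(im,[np.int32((proj(n,X)-off+.5)*sc)],True,col,1)
outs=[]
for n,box,sc in(('top',(172,175,400,250),3.4),('scene',(280,165,400,340),3.4)):
    im=cv2.imread(f'pics/{n}0.png')[box[1]:box[3],box[0]:box[2]]
    im=cv2.resize(im,None,fx=sc,fy=sc,interpolation=cv2.INTER_CUBIC)
    for k,rb in zip((.12,.04,-.04,-.12),(.0195,.019,.018,.0185)):
        q=c+e*k; print(q)
        circ(n,im,q,.023,.009,(255,0,255),sc,box[:2]); circ(n,im,q,rb,.054,(255,255,0),sc,box[:2])
    outs.append(im)
h=max(o.shape[0] for o in outs); 
o=[cv2.copyMakeBorder(i,0,h-i.shape[0],0,0,0) for i in outs]
cv2.imwrite('pics/ov.png',outs[0]); cv2.imwrite('pics/ov2.png',outs[1])
s=read_state();M=R.from_rotvec(s['ee_rot']).as_matrix(); print(M[:2])
```

```text
((649.0472412109375, 96.45712280273438), (80.79814147949219, 324.18243408203125), 3.454869270324707)
paint [0.6490439  0.09674361] 3.4499078401332137
[0.6418228  0.21652615]
[0.64663687 0.13667112]
[0.65145094 0.0568161 ]
[ 0.65626501 -0.02303892]
[0.6418228  0.21652615]
[0.64663687 0.13667112]
[0.65145094 0.0568161 ]
[ 0.65626501 -0.02303892]
[[ 9.49616443e-01  3.13414277e-01 -3.20051039e-04]
 [ 3.13414370e-01 -9.49615052e-01  1.63867570e-03]]
```

View pics/ov.png

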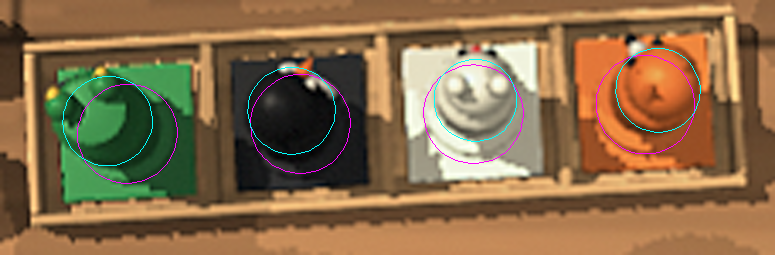

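View pics/ov2.png

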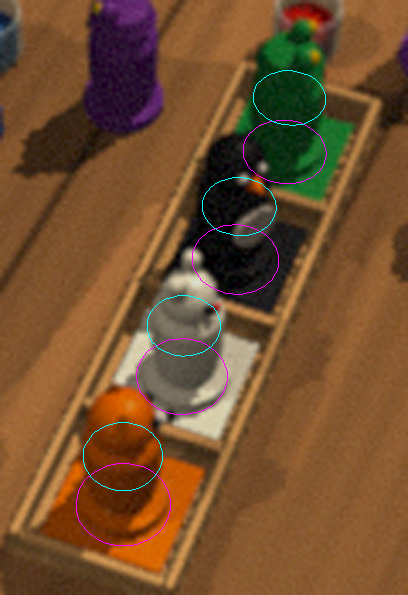

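The predicted foot circles match the figurines within a few mm: frog (127,132), penguin (300,125), rabbit (473,115) and fox (645,105) in the overlay crop. Both racks are yawed about 3.45°. In tool axes after a 14.8° spin, figurines have a=0.6536 and b=-0.1775, -0.0975, -0.0175, 0.0625. Slots have a=0.4600 and b=-0.0957, -0.0157, 0.0643, 0.1443.

The fox goes first.

```bash
python3 -m handwheel '[[0,0,0,7.4,0.06],[0,0,0,7.4,0.06],[0.036,-0.035,0,0,0.06],[0.036,-0.035,0,0,0.06],[0.036,-0.035,0,0,0.06],[0.036,-0.035,0,0,0.06],[0.036,-0.035,0,0,0.06],[0.036,-0.035,0,0,0.06],[0.036,-0.035,0,0,0.06],[0.036,-0.035,0,0,0.06]]' 25
python3 -m handwheel '[[0.036,-0.035,0,0,0.06],[0.036,-0.035,0,0,0.06],[0.036,-0.035,0,0,0.06],[0.036,-0.035,0,0,0.06],[0.036,-0.035,0,0,0.06],[0.036,-0.035,0,0,0.06],[0,0,0,0,0.06]]'
cat >> h.py <<'E'
def where():
    s=read_state();M=R.from_rotvec(s['ee_rot']).as_matrix();x,y,z=s['tool_pos'];c,sn=.9982,.0602
    print('t',round(s['t'],2),'a %.4f b %.4f z %.4f'%(x*c+y*sn,x*sn-y*c,z),'yawerr(spin) %.2f'%np.degrees(np.arctan2(M[1,1],M[0,1])+np.radians(86.55)),'w %.4f f %.1f'%(s['grip_width'],s['grasp_force']),'F',s['force'].round(1),'tilt',M[:2,2].round(3))
E
python3 -c "from h import *;where()"
```

```text
t: 1.35
tool_pos: [0.4515, -0.2477, 0.256]
ee_rot: [-3.14, -0.095, 0.001]
force: [1.1, 0.1, -0.2]
grip_width: 0.0602
grasp_force: 0.0
t: 2.22
tool_pos: [0.6553, -0.0235, 0.2549]
ee_rot: [-3.139, -0.101, 0.001]
force: [-0.5, -0.6, -0.2]
grip_width: 0.0601
grasp_force: 0.0
t 2.23 a 0.6528 b 0.0629 z 0.2549 yawerr(spin) 0.25 w 0.0601 f 0.0 F [-0.5 -0.6 -0.2] tilt [-0.001  0.001]
```

```bash
python3 -m handwheel '[[0,0,0.04,0,0.06],[0,0,0.04,0,0.06],[0,0,0.03,0,0.06],[0,0,0.02,0,0.06],[0,0,0,0,0.06]]'
python3 - <<'E'
from h import *
a=get_image('scene')[150:360,240:440,::-1];b=get_image('top')[140:300,160:440,::-1]
a=cv2.resize(a,None,fx=2,fy=2);b=cv2.resize(b,None,fx=1.4,fy=1.4)
o=np.zeros((420,800,3),np.uint8);o[:a.shape[0],:400]=a;o[:b.shape[0],405:405+b.shape[1]]=b
cv2.imwrite('pics/n1.png',o);where()
E
```

```text
t: 2.85
tool_pos: [0.6516, -0.0271, 0.1242]
ee_rot: [-3.14, -0.094, 0.008]
force: [0.2, 0.2, -0.1]
grip_width: 0.0601
grasp_force: 0.0
t 2.95 a 0.6508 b 0.0664 z 0.1268 yawerr(spin) -0.02 w 0.0601 f 0.0 F [0.5 1.2 0.3] tilt [ 0. -0.]
```

View pics/n1.png

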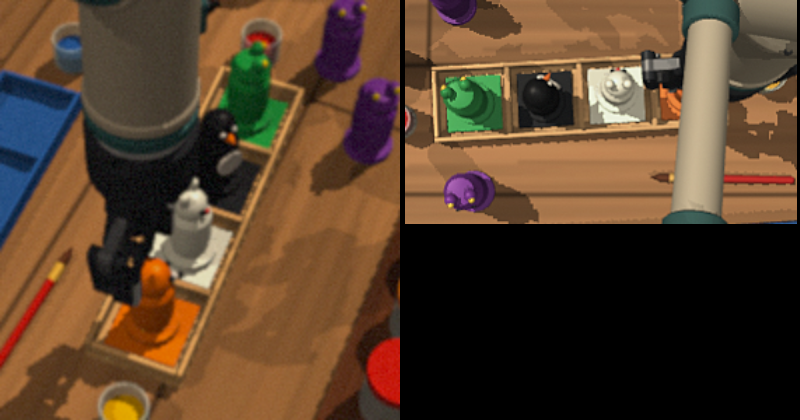

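The gripper straddles the fox, left finger between rabbit and fox, right one hidden behind the arm. The settled pose is 3 mm off in a and b; I'll correct that and descend.

```bash
python3 -m handwheel '[[0.003,-0.003,0,0,0.06],[0,0,0.02,0,0.06],[0,0,0.02,0,0.06],[0,0,0.015,0,0.06],[0,0,0.01,0,0.06],[0,0,0,0,0.06]]'
python3 -c "from h import *;where()"
```

```text
t: 3.7
tool_pos: [0.6562, -0.0233, 0.0608]
ee_rot: [-3.14, -0.095, 0.002]
force: [0.1, 0.5, 0.5]
grip_width: 0.0596
grasp_force: 0.0
t 3.7 a 0.6537 b 0.0627 z 0.0608 yawerr(spin) 0.02 w 0.0596 f 0.0 F [0.1 0.5 0.5] tilt [-0.001  0.   ]
```

```bash
python3 -m handwheel '[[0,0,0,0,0.045],[0,0,0,0,0.04],[0,0,0,0,0.035],[0,0,0,0,0.03],[0,0,0,0,0.03],[0,0,0,0,0.03]]' 30
python3 -c "from h import *;where()"
python3 -m handwheel '[[0,0,-0.01,0,0.03],[0,0,-0.02,0,0.03],[0,0,-0.03,0,0.03],[0,0,-0.03,0,0.03],[0,0,-0.02,0,0.03],[0,0,0,0,0.03]]'
python3 -c "from h import *;where()"
```

```text
t: 4.45
tool_pos: [0.6571, -0.0232, 0.0622]
ee_rot: [-3.14, -0.095, -0.003]
force: [-0.5, 0.9, 6.0]
grip_width: 0.0358
grasp_force: 30.8
t 4.45 a 0.6545 b 0.0627 z 0.0622 yawerr(spin) 0.01 w 0.0358 f 30.8 F [-0.5  0.9  6. ] tilt [0.002 0.   ]
t: 5.2
tool_pos: [0.6572, -0.0237, 0.1729]
ee_rot: [3.139, 0.095, 0.005]
force: [-0.6, 0.5, -2.4]
grip_width: 0.0358
grasp_force: 30.3
t 5.2 a 0.6546 b 0.0632 z 0.1729 yawerr(spin) 0.01 w 0.0358 f 30.3 F [-0.6  0.5 -2.4] tilt [ 0.003 -0.001]
```

```bash
python3 -m handwheel '[[-0.012,-0.01,0,0,0.03],[-0.024,-0.02,0,0,0.03],[-0.026,-0.021,0,0,0.03],[-0.028,-0.023,0,0,0.03],[-0.028,-0.023,0,0,0.03],[-0.028,-0.023,0,0,0.03],[-0.024,-0.02,0,0,0.03],[-0.015,-0.012,0,0,0.03],[-0.009,-0.006,0,0,0.03],[0,0,0,0,0.03]]'
python3 -m handwheel '[[0,0,0.02,0,0.03],[0,0,0.03,0,0.03],[0,0,0.03,0,0.03],[0,0,0.015,0,0.03],[0,0,0.01,0,0.03],[0,0,0,0,0.03],[0,0,0,0,0.03]]'
python3 -c "from h import *;where()"
```

```text
t: 6.45
tool_pos: [0.4529, 0.1227, 0.1711]
ee_rot: [3.14, 0.096, -0.0]
force: [0.5, -0.1, -2.4]
grip_width: 0.0357
grasp_force: 30.3
t: 7.32
tool_pos: [0.4541, 0.1226, 0.0668]
ee_rot: [3.14, 0.095, 0.002]
force: [0.4, -0.1, -1.2]
grip_width: 0.036
grasp_force: 30.3
t 7.33 a 0.4607 b -0.0950 z 0.0668 yawerr(spin) 0.00 w 0.0360 f 30.3 F [ 0.4 -0.1 -1.2] tilt [ 0.001 -0.   ]
```

```bash
python3 -m handwheel '[[0,0,0.005,0,0.03],[0,0,0.002,0,0.03],[0,0,0.001,0,0.03],[0,0,0,0,0.03]]'
python3 -m handwheel '[[0,0,0.001,0,0.03],[0,0,0,0,0.03],[0,0,0,0,0.03]]'
python3 -c "from h import *;where()"
```

```text
t: 7.82
tool_pos: [0.4533, 0.1227, 0.0583]
ee_rot: [3.14, 0.095, 0.0]
force: [-0.5, 0.2, -1.9]
grip_width: 0.0356
grasp_force: 30.5
t: 8.2
tool_pos: [0.4533, 0.1227, 0.0582]
ee_rot: [3.14, 0.095, 0.001]
force: [-1.3, -0.1, 6.2]
grip_width: 0.0359
grasp_force: 31.2
t 8.2 a 0.4599 b -0.0952 z 0.0582 yawerr(spin) 0.02 w 0.0359 f 31.2 F [-1.3 -0.1  6.2] tilt [ 0. -0.]
```

Contact is felt at the floor. I'll release and rise, and peek at the result on the way.

```bash
python3 -m handwheel '[[0,0,0,0,0.037],[0,0,0,0,0.04],[0,0,0,0,0.045],[0,0,0,0,0.052],[0,0,0,0,0.06],[0,0,-0.02,0,0.06],[0,0,-0.04,0,0.06],[0,0,-0.04,0,0.06],[0.012,0.005,-0.03,0,0.06],[0.03,0.012,0,0,0.06]]'
python3 - <<'E'
from h import *
a=get_image('scene')[150:360,140:400,::-1]
cv2.imwrite('pics/n2.png',cv2.resize(a,None,fx=2.5,fy=2.5));where()
E
```

```text
t: 9.45
tool_pos: [0.4972, 0.1087, 0.1902]
ee_rot: [-3.14, -0.097, -0.008]
force: [1.1, 0.3, -0.4]
grip_width: 0.0597
grasp_force: 0.0
t 9.5 a 0.5078 b -0.0766 z 0.1892 yawerr(spin) 0.01 w 0.0598 f 0.0 F [ 5.3 -1.2 -0.3] tilt [ 0.01  -0.001]
```

View pics/n2.png

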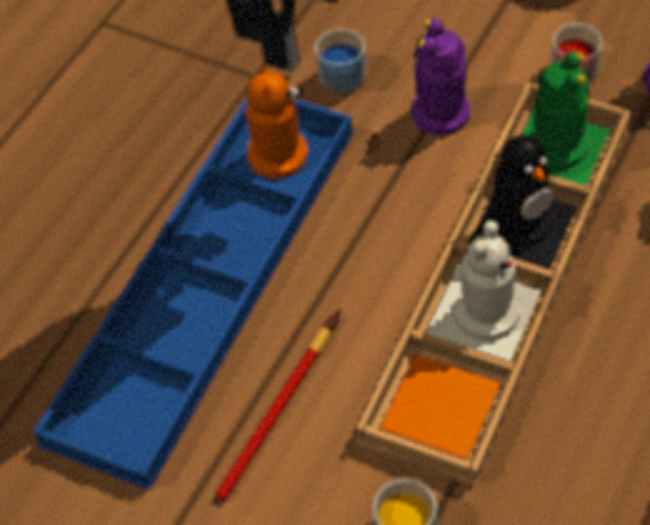

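The fox stands upright in the leftmost blue compartment (crop 277,125), and its orange tile is empty. Next is the rabbit.

```bash
python3 -m handwheel '[[0.03,0.012,0,0,0.06],[0.036,0.0145,0,0,0.06],[0.036,0.0145,0,0,0.06],[0.03,0.012,0,0,0.06],[0.02,0.008,0,0,0.06],[0,0,0.02,0,0.06],[0,0,0.03,0,0.06],[0,0,0.01,0,0.06],[0,0,0,0,0.06],[0,0,0,0,0.06]]'
python3 -c "from h import *;where()"
```

```text
t: 10.75
tool_pos: [0.6524, 0.0565, 0.1284]
ee_rot: [3.14, 0.095, 0.003]
force: [-0.6, -0.3, 0.2]
grip_width: 0.0596
grasp_force: 0.0
t 10.75 a 0.6547 b -0.0172 z 0.1284 yawerr(spin) 0.02 w 0.0596 f 0.0 F [-0.6 -0.3  0.2] tilt [ 0.002 -0.   ]
```

```bash
python3 -m handwheel '[[0,0,0.02,0,0.06],[0,0,0.02,0,0.06],[0,0,0.016,0,0.06],[0,0,0.01,0,0.06],[0,0,0,0,0.06],[0,0,0,0,0.045],[0,0,0,0,0.04],[0,0,0,0,0.035],[0,0,0,0,0.03],[0,0,0,0,0.03]]'
python3 -m handwheel '[[0,0,0,0,0.03],[0,0,0,0,0.03]]'
python3 -c "from h import *;where()"
```

```text
t: 12.0
tool_pos: [0.6522, 0.0566, 0.0622]
ee_rot: [3.14, 0.095, 0.002]
force: [-0.5, 0.1, 5.8]
grip_width: 0.0351
grasp_force: 30.0
t: 12.25
tool_pos: [0.6521, 0.0566, 0.0622]
ee_rot: [3.14, 0.095, 0.002]
force: [0.1, 0.1, 5.6]
grip_width: 0.0351
grasp_force: 30.0
t 12.25 a 0.6544 b -0.0172 z 0.0622 yawerr(spin) 0.02 w 0.0351 f 30.0 F [0.1 0.1 5.6] tilt [ 0.001 -0.   ]
```

```bash
python3 -m handwheel '[[0,0,-0.01,0,0.03],[0,0,-0.02,0,0.03],[0,0,-0.03,0,0.03],[0,0,-0.03,0,0.03],[-0.01,0,-0.02,0,0.03],[-0.02,0.0015,0,0,0.03],[-0.03,0,0,0,0.03],[-0.034,0,0,0,0.03],[-0.034,0,0,0,0.03],[-0.03,0,0,0,0.03]]'
python3 -m handwheel '[[-0.02,0,0,0,0.03],[-0.012,0,0,0,0.03],[-0.004,0,0.01,0,0.03],[0,0,0.03,0,0.03],[0,0,0.03,0,0.03],[0,0,0.02,0,0.03],[0,0,0.015,0,0.03],[0,0,0,0,0.03],[0,0,0.004,0,0.03],[0,0,0,0,0.03]]'
python3 -c "from h import *;where()"
```

```text
t: 13.5
tool_pos: [0.4912, 0.0454, 0.1708]
ee_rot: [3.14, 0.095, -0.004]
force: [1.1, 1.0, -1.4]
grip_width: 0.0347
grasp_force: 30.3
t: 14.75
tool_pos: [0.4585, 0.0433, 0.0625]
ee_rot: [3.14, 0.095, 0.001]
force: [-0.3, -0.7, -1.8]
grip_width: 0.035
grasp_force: 30.4
t 14.75 a 0.4603 b -0.0156 z 0.0625 yawerr(spin) 0.02 w 0.0350 f 30.4 F [-0.3 -0.7 -1.8] tilt [ 0.001 -0.   ]
```

```bash
python3 -m handwheel '[[0,0,0.002,0,0.03],[0,0,0.002,0,0.03],[0,0,0.001,0,0.03],[0,0,0,0,0.03],[0,0,0,0,0.03]]'
python3 -c "from h import *;where()"
```

```text
t: 15.38
tool_pos: [0.4582, 0.0433, 0.0581]
ee_rot: [3.14, 0.095, 0.001]
force: [-2.2, -0.5, 6.8]
grip_width: 0.0352
grasp_force: 31.1
t 15.38 a 0.4600 b -0.0156 z 0.0581 yawerr(spin) 0.02 w 0.0352 f 31.1 F [-2.2 -0.5  6.8] tilt [ 0.001 -0.   ]
```

```bash
python3 -m handwheel '[[0,0,0,0,0.036],[0,0,0,0,0.039],[0,0,0,0,0.044],[0,0,0,0,0.052],[0,0,0,0,0.06],[0,0,-0.02,0,0.06],[0,0,-0.04,0,0.06],[0,0,-0.04,0,0.06],[0.012,-0.005,-0.03,0,0.06],[0.03,-0.0125,0,0,0.06]]'
python3 -m handwheel '[[0.036,-0.0155,0,0,0.06],[0.036,-0.0155,0,0,0.06],[0.036,-0.0155,0,0,0.06],[0.03,-0.012,0,0,0.06],[0.014,-0.006,0,0,0.06],[0,0,0.02,0,0.06],[0,0,0.03,0,0.06],[0,0,0.01,0,0.06],[0,0,0,0,0.06],[0,0,0,0,0.06]]'
python3 -c "from h import *;where()"
```

```text
t: 16.62
tool_pos: [0.5001, 0.0632, 0.1902]
ee_rot: [3.14, 0.094, 0.008]
force: [-0.2, 0.7, -0.6]
grip_width: 0.0599
grasp_force: 0.0
t: 17.88
tool_pos: [0.6475, 0.1369, 0.1286]
ee_rot: [-3.14, -0.095, -0.003]
force: [-0.0, -0.2, 0.5]
grip_width: 0.06
grasp_force: 0.0
t 17.88 a 0.6545 b -0.0976 z 0.1286 yawerr(spin) 0.01 w 0.0600 f 0.0 F [-0.  -0.2  0.5] tilt [0.002 0.   ]
```

```bash
python3 -m handwheel '[[0,0,0.02,0,0.06],[0,0,0.02,0,0.06],[0,0,0.016,0,0.06],[0,0,0.01,0,0.06],[0,0,0,0,0.06],[0,0,0,0,0.047],[0,0,0,0,0.042],[0,0,0,0,0.037],[0,0,0,0,0.03],[0,0,0,0,0.03]]'
python3 -m handwheel '[[0,0,0,0,0.03],[0,0,0,0,0.03]]'
python3 - <<'E'
from h import *
a=get_image('scene')[150:360,140:400,::-1]
cv2.imwrite('pics/n3.png',cv2.resize(a,None,fx=2.5,fy=2.5));where()
E
```

```text
t: 19.12
tool_pos: [0.6473, 0.1371, 0.0622]
ee_rot: [-3.14, -0.095, -0.003]
force: [-0.9, 1.3, 6.0]
grip_width: 0.0371
grasp_force: 30.9
t: 19.38
tool_pos: [0.6473, 0.1371, 0.0622]
ee_rot: [-3.14, -0.095, -0.002]
force: [-0.4, 1.6, 6.1]
grip_width: 0.0367
grasp_force: 30.9
t 19.43 a 0.6544 b -0.0979 z 0.0621 yawerr(spin) 0.02 w 0.0368 f 30.9 F [0.4 1.1 5.3] tilt [0.002 0.   ]
```

View pics/n3.png

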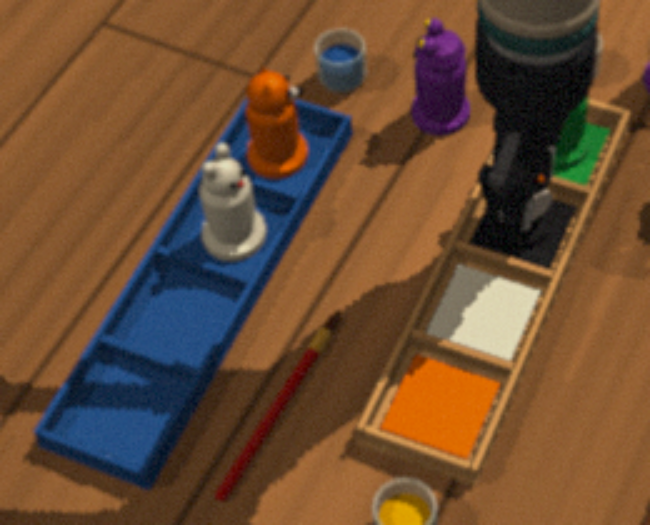

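The fox (277,125) and rabbit (233,205) stand upright in the blue rack, and the penguin is gripped. Carrying it to the third compartment.

```bash
python3 -m handwheel '[[0,0,-0.01,0,0.03],[0,0,-0.02,0,0.03],[0,0,-0.03,0,0.03],[0,0,-0.03,0,0.03],[0,0,-0.02,0,0.03],[-0.01,0.008,0,0,0.03],[-0.02,0.017,0,0,0.03],[-0.03,0.025,0,0,0.03],[-0.034,0.0285,0,0,0.03],[-0.034,0.0285,0,0,0.03]]'
python3 -m handwheel '[[-0.03,0.025,0,0,0.03],[-0.02,0.017,0,0,0.03],[-0.012,0.01,0,0,0.03],[-0.004,0.0035,0,0,0.03],[0,0,0.03,0,0.03],[0,0,0.03,0,0.03],[0,0,0.03,0,0.03],[0,0,0.015,0,0.03],[0,0,0.004,0,0.03],[0,0,0,0,0.03]]'
python3 -c "from h import *;where()"
```

```text
t: 20.68
tool_pos: [0.5224, 0.0211, 0.1696]
ee_rot: [3.14, 0.096, -0.006]
force: [0.1, -1.1, -1.1]
grip_width: 0.0368
grasp_force: 30.5
t: 21.92
tool_pos: [0.4635, -0.0369, 0.0623]
ee_rot: [3.14, 0.096, 0.0]
force: [-0.3, 0.6, -0.8]
grip_width: 0.037
grasp_force: 30.5
t 21.93 a 0.4604 b 0.0647 z 0.0623 yawerr(spin) 0.04 w 0.0370 f 30.5 F [-0.3  0.6 -0.8] tilt [ 0. -0.]
```

```bash
python3 -m handwheel '[[0,0,0.002,0,0.03],[0,0,0.002,0,0.03],[0,0,0.001,0,0.03],[0,0,0,0,0.03],[0,0,0,0,0.03]]'
python3 -c "from h import *;where()"
```

```text
t: 22.55
tool_pos: [0.4632, -0.0371, 0.0581]
ee_rot: [3.14, 0.095, 0.002]
force: [-1.0, 0.1, 4.2]
grip_width: 0.0369
grasp_force: 31.2
t 22.55 a 0.4601 b 0.0649 z 0.0581 yawerr(spin) 0.01 w 0.0369 f 31.2 F [-1.   0.1  4.2] tilt [ 0.001 -0.   ]
```

```bash
python3 -m handwheel '[[0,0,0,0,0.038],[0,0,0,0,0.041],[0,0,0,0,0.046],[0,0,0,0,0.053],[0,0,0,0,0.06],[0,0,-0.02,0,0.06],[0,0,-0.04,0,0.06],[0,0,-0.04,0,0.06],[0.012,-0.015,-0.03,0,0.06],[0.03,-0.0374,0,0,0.06]]'
python3 -m handwheel '[[0.036,-0.0449,0,0,0.06],[0.036,-0.0449,0,0,0.06],[0.036,-0.0449,0,0,0.06],[0.03,-0.0374,0,0,0.06],[0.014,-0.0173,0,0,0.06],[0,0,0.02,0,0.06],[0,0,0.03,0,0.06],[0,0,0.01,0,0.06],[0,0,0,0,0.06],[0,0,0,0,0.06]]'
python3 -c "from h import *;where()"
```

```text
t: 23.8
tool_pos: [0.5033, 0.0171, 0.1903]
ee_rot: [3.139, 0.091, 0.009]
force: [0.5, 0.0, -0.2]
grip_width: 0.06
grasp_force: 0.0
t: 25.05
tool_pos: [0.6428, 0.2161, 0.1285]
ee_rot: [-3.14, -0.095, -0.003]
force: [-0.0, 0.2, 0.4]
grip_width: 0.0597
grasp_force: 0.0
t 25.05 a 0.6546 b -0.1770 z 0.1285 yawerr(spin) 0.01 w 0.0597 f 0.0 F [-0.   0.2  0.4] tilt [0.002 0.   ]
```

```bash
python3 -m handwheel '[[0,0,0.02,0,0.06],[0,0,0.02,0,0.06],[0,0,0.016,0,0.06],[0,0,0.01,0,0.06],[0,0,0,0,0.06],[0,0,0,0,0.048],[0,0,0,0,0.043],[0,0,0,0,0.038],[0,0,0,0,0.03],[0,0,0,0,0.03]]'
python3 -m handwheel '[[0,0,0,0,0.03],[0,0,0,0,0.03]]'
python3 - <<'E'
from h import *
a=get_image('scene')[150:360,140:400,::-1]
cv2.imwrite('pics/n4.png',cv2.resize(a,None,fx=2.5,fy=2.5));where()
E
```

```text
t: 26.3
tool_pos: [0.6425, 0.2162, 0.0622]
ee_rot: [-3.14, -0.095, -0.002]
force: [-0.5, -0.3, 5.8]
grip_width: 0.0386
grasp_force: 30.1
t: 26.55
tool_pos: [0.6425, 0.2162, 0.0622]
ee_rot: [-3.14, -0.095, -0.002]
force: [-0.3, 0.2, 3.8]
grip_width: 0.0382
grasp_force: 30.1
t 26.6 a 0.6543 b -0.1771 z 0.0622 yawerr(spin) 0.02 w 0.0384 f 30.1 F [-0.7 -0.1  6. ] tilt [0.002 0.   ]
```

View pics/n4.png

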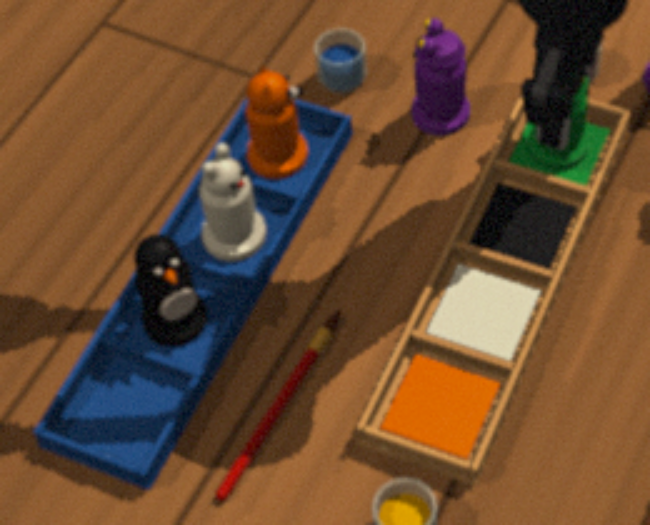

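The penguin stands upright in the third compartment (170,300), and the green frog is gripped at (565,120). Carrying it to the rightmost compartment.

```bash
python3 -m handwheel '[[0,0,-0.01,0,0.03],[0,0,-0.02,0,0.03],[0,0,-0.03,0,0.03],[0,0,-0.03,0,0.03],[0,0,-0.02,0,0.03],[-0.009,0.015,0,0,0.03],[-0.017,0.028,0,0,0.03],[-0.023,0.038,0,0,0.03],[-0.025,0.042,0,0,0.03],[-0.025,0.042,0,0,0.03]]'
python3 -m handwheel '[[-0.025,0.042,0,0,0.03],[-0.024,0.04,0,0,0.03],[-0.021,0.034,0,0,0.03],[-0.015,0.024,0,0,0.03],[-0.007,0.012,0,0,0.03],[-0.003,0.0048,0,0,0.03],[0,0,0,0,0.03],[0,0,0.03,0,0.03],[0,0,0.03,0,0.03],[0,0,0.02,0,0.03]]'
python3 -m handwheel '[[0,0,0.015,0,0.03],[0,0,0.01,0,0.03],[0,0,0.004,0,0.03],[0,0,0,0,0.03]]'
python3 -c "from h import *;where()"
```

```text
t: 27.85
tool_pos: [0.5504, 0.0434, 0.1696]
ee_rot: [3.14, 0.095, -0.006]
force: [0.5, -0.6, -1.2]
grip_width: 0.038
grasp_force: 30.4
t: 29.1
tool_pos: [0.4678, -0.1157, 0.09]
ee_rot: [-3.139, -0.097, 0.002]
force: [0.4, 0.2, -1.1]
grip_width: 0.0383
grasp_force: 30.5
t: 29.6
tool_pos: [0.4681, -0.1167, 0.0624]
ee_rot: [3.14, 0.096, 0.0]
force: [-0.0, -0.5, -0.6]
grip_width: 0.038
grasp_force: 30.5
t 29.6 a 0.4602 b 0.1447 z 0.0624 yawerr(spin) 0.04 w 0.0380 f 30.5 F [-0.  -0.5 -0.6] tilt [ 0. -0.]
```

```bash
python3 -m handwheel '[[0,0,0.002,0,0.03],[0,0,0.002,0,0.03],[0,0,0.001,0,0.03],[0,0,0,0,0.03],[0,0,0,0,0.03]]'
python3 -m handwheel '[[0,0,0,0,0.039],[0,0,0,0,0.042],[0,0,0,0,0.047],[0,0,0,0,0.054],[0,0,0,0,0.06],[0,0,-0.02,0,0.06],[0,0,-0.04,0,0.06],[0,0,-0.04,0,0.06],[0,0,-0.05,0,0.06],[-0.02,0.04,-0.03,0,0.06]]'
python3 -m handwheel '[[-0.02,0.05,0,0,0.06],[-0.02,0.05,0,0,0.06],[-0.02,0.05,0,0,0.06],[-0.02,0.05,0,0,0.06],[0,0.03,0,0,0.06],[0,0,0,0,0.06],[0,0,0,0,0.06],[0,0,0,0,0.06]]'
python3 - <<'E'
from h import *
a=get_image('scene')[150:360,140:400,::-1];b=get_image('top')[280:380,180:480,::-1]
a=cv2.resize(a,None,fx=1.5,fy=1.5);b=cv2.resize(b,None,fx=1.35,fy=1.35)
o=np.zeros((320,800,3),np.uint8);o[:a.shape[0],:a.shape[1]]=a;o[:b.shape[0],392:392+b.shape[1]]=b
cv2.imwrite('pics/n5.png',o);where()
E
```

```text
t: 30.22
tool_pos: [0.468, -0.117, 0.0582]
ee_rot: [3.14, 0.095, 0.001]
force: [-1.0, 0.1, 5.4]
grip_width: 0.0381
grasp_force: 31.1
t: 31.48
tool_pos: [0.4516, -0.1572, 0.2399]
ee_rot: [3.139, 0.102, 0.006]
force: [-0.0, -0.5, 0.0]
grip_width: 0.06
grasp_force: 0.0
t: 32.48
tool_pos: [0.3844, -0.391, 0.2373]
ee_rot: [-3.139, -0.097, 0.0]
force: [-0.3, 0.0, 0.2]
grip_width: 0.0597
grasp_force: 0.0
t 32.58 a 0.3603 b 0.4138 z 0.2375 yawerr(spin) 0.09 w 0.0603 f 0.0 F [-0.3  0.6  0.5] tilt [0. 0.]
```

View pics/n5.png

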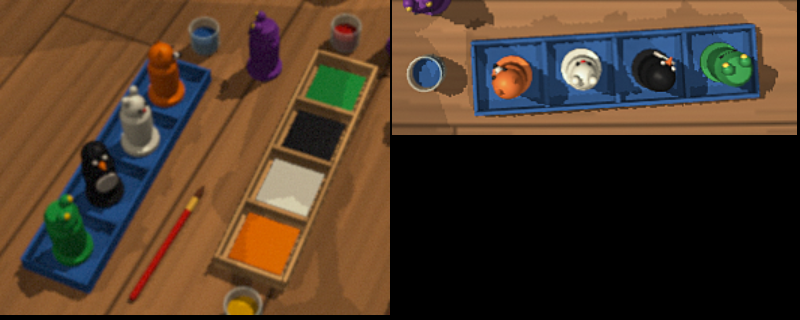

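All four stand upright and centred, left to right fox (510,75), rabbit (581,70), penguin (655,70) and frog (727,63). That is the reverse of the tiles, and the arm is clear, so I'm handing in.

```bash
python3 -c "from rig import *;print(sign_off())"
```

```text
the job is handed in; nothing more can be done
None
```

The job is handed in: fox, rabbit, penguin and frog stand upright in the blue rack, left to right, in reverse of the tile order, and all were released by about 33 s; the hand-in returned no verdict.

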